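Load a tube rack into the sprung clamp of a lab shaker and start it

TASK

Load the blue rack with the green-capped tubes into the shaker: press the spring-loaded clamp bar back with the side of the rack, set the rack down flat on the platform so that the bar holds it square against the low fence, let go, and then press the green start button. Keep the rack upright all the way and leave the rack with the red caps, the pots, the bottle and the beaker where they are.

Things in the scene. Friction and masses are not known exactly. Their poses are not given: they have to be found in the camera images.
- rack_green: Blue plastic tube rack, 0.4 kg, with eight fixed tubes with GREEN caps. 60 mm wide (its x), 170 mm long (its y), 85 mm high, caps up to 110 mm. Solid base tray, solid top deck (65 to 85 mm up: grip it across the 60 mm width at mid length, where the middle pair of holes is empty), full-width end panels. Origin: centre of the underside. Same both ways round.
- rack_red: The same rack with RED caps, not to be touched. Origin: centre of the underside.
- shaker: White bench-top orbital shaker, 250 x 260 mm, fixed and standing still. Its x axis points from the sloping control panel to the fence, y along clamp bar and fence. Origin on the table, 150 mm behind the panel's front edge, mid width. Platform top 110 mm up, from x = -65 to +100 mm. Behind the clamp bar two brackets with springs and sliding rods rise 33 mm above the platform.
- bay (a point): Point on the platform top where the centre of the rack's underside comes to lie when the bar holds it against the fence: shaker x = 45 mm, y = 0. Axes as the shaker's: x to the fence, y along it; the rack's length lies along y. End stops 14 mm high limit the rack: inner faces at y = -102 and +102 mm (17 mm of play each way).
- clamp_face (a point): Centre of the red rubber face of the clamp bar, which looks to shaker +x, towards the fence. Bar: 210 mm long (y), 14 mm thick, from 8 to 38 mm above the platform, so that it stands 20 mm higher than the fence. At rest the face is 40 mm from the fence, less than the 60 mm width of the rack.
- clamp (a joint): How far the clamp bar is pushed back (m), 0 at rest to 0.038 at its stop, along shaker -x, level. Springs push it back towards the fence with 5 N at rest, growing by 2 N per 10 mm (about 11 N at 30 mm); it springs back as soon as it is let go. About 0.020 when it holds the rack against the fence.
- start_top (a point): Centre of the top of the green start button, 30 mm across, on the sloping panel near its -y end; the panel leans 17 degrees towards shaker -x. Pressing straight down works.
- start (a joint): Travel of the start button (m), 0 up to 0.006 fully down; fully down takes about 4 N; springs back.
- pot_a: White sample pot, 54 mm across, 66 mm high, beside the racks on the robot's right. Leave it.
- pot_b: White sample pot, 54 mm across, 66 mm high, at the far side. Leave it.
- bottle: Amber reagent bottle, 68 mm across, 150 mm high. Leave it.
- beaker: White plastic beaker, 104 mm across, 120 mm high, on the robot's left beyond the shaker. Leave it.
- fence (a point): Middle of the top edge of the fence's inner face, at shaker x = 75 mm (30 mm beyond the bay point). The fence is 9 mm thick, 214 mm long, 18 mm high above the platform, rubber-faced, and faces the clamp bar.

How it is judged:
On the way, in this order (a step that is already met when the one before it is completed fails the run):
1. the green-capped rack stands flat on the platform, square against the fence, held by the clamp bar and let go (z of rack_green in the frame of bay between -0.004 and 0.004 m and x of rack_green in the frame of bay between -0.006 and 0.004 m and y of rack_green in the frame of bay between -0.022 and 0.022 m and angle between the y axis of rack_green and the y axis of bay, either way round below 0.06 rad and angle between rack_green's own z axis and vertical below 0.05 rad and value of joint clamp between 0.015 and 0.026 m and contact force between the fingers and rack_green below 0.3 N), for 0.2 s.
2. the start button is pressed down (value of joint start above 0.004 m), for 0.02 s.
At the end, for the whole second after the job is handed in: Green-capped rack flat on the platform (4 mm, 0.05 rad), square to the fence (0.06 rad) and against it (about 5 mm), between the end stops, at rest, the clamp bar pressing on it (pushed back 15 to 26 mm); start button pressed over 4 mm after the rack was let go, and up again (z of rack_green in the frame of bay between -0.004 and 0.004 m and x of rack_green in the frame of bay between -0.006 and 0.004 m and y of rack_green in the frame of bay between -0.022 and 0.022 m and angle between the y axis of rack_green and the y axis of bay, either way round below 0.06 rad and angle between rack_green's own z axis and vertical below 0.05 rad and value of joint clamp between 0.015 and 0.026 m and linear speed of rack_green below 0.02 m/s and value of joint start below 0.003 m); the robot touches nothing.
It fails at once if the green-capped rack is tilted by more than 0.5 rad (angle between rack_green's own z axis and vertical above 0.5 rad).
It fails at once if the red-capped rack is moved by more than 25 mm (distance of rack_red from where it was at the start of the episode above 0.025 m).
It fails at once if a pot, the bottle or the beaker is moved by more than 25 mm or tipped (distance of any of pot_a, pot_b, bottle, beaker from where it was at the start of the episode above 0.025 m or angle between bottle's own z axis and vertical above 0.5 rad).
It also fails if it takes over 45 s, if anything falls off the work surface, if the arm or the gripper's body presses on something with over 40 N, if the wrist force passes 120 N, or if a joint passes its speed limit or range.

ROBOT

A 6-joint arm with a two-finger parallel gripper is mounted at the origin on the work surface. World frame = base frame: x ahead of the robot, y to its left, z up, the work surface at z = 0. Lengths are in m, angles in rad, forces in N, time in s.
With the tool pointing down it reaches from about 0.4 to 0.825 m from the base axis. Payload 7 kg.
Tool frame: the origin (TCP) lies midway between the tips of the shut fingers; the grasp point (between the pads) lies 19 mm behind it; z points along the fingers, x is the direction in which the jaws open and shut, and the axes are right-handed (so a half turn about z gives the same grasp; the last joint's range is limited). The gripper opens to 88 mm and grips with 3 to 60 N. Pads are 19 mm wide; open, the fingers measure 130 mm over their backs; the gripper's body (78 mm by 193 mm) begins 47 mm behind the grasp point.
Start: joints at [-1.061, 0.359, 0.012, 0, -1.224, -0.288], TCP at [0.148, -0.658, 0.227] pointing down, gripper open.
Joint ranges: [-3.07, 3.07], [-1.43, 2.12], [-1.02, 1.25], [-3.03, 1.67], [-3.05, -0], [-3.03, 3.03]. Speed limits (rad/s): [2.39, 2.39, 3.01, 3.14, 3.14, 3.14].

INTERFACE

Orientations are given as [roll, pitch, yaw] about the fixed x, y, z axes, in that order (R = Rz(yaw) Ry(pitch) Rx(roll)).
In Python, from station import status, eyes, workorder gives the robot as it stands.
- The arm moves only by the shell command python3 -m jog 'ROWS' [OPENING] [FORCE]. ROWS is JSON, a list of rows, each a list of 6 numbers: the shift along the world's x, y, z in mm, then the turn, a rotation vector about the world's x, y, z in rad. A call has 1 to 12 rows; each row shifts and turns the pose as measured when the row begins; what a row does not reach is not made up. A row lasts 1/10 s, in which the tool goes at most 50 mm and 8.59 degrees, less where a joint would pass 70% of its speed; a pose out of reach is approached as far as the arm can. A call with a gripper value outside its range is refused whole. OPENING is the opening, from 0 (shut) to 1 (fully open), set as the call begins (- or left out, the last holds). The fingers move at their own pace and stop on an object; FORCE is the grip in N (left out, the last holds). Time passes only in rows, so rows that do not move let the fingers close. It gives the time, the measured TCP pose, the force and the opening at its end, in the units of the state.
- status.get_state(): the state, without advancing time (a new reading comes with each control period).
- eyes.grab_frame(name): name is "scene" or "top" or "wrist"; returns the picture (400x640x3 uint8, blue, green, red); there is no depth.
- eyes.calibration(name): a dict with "camera_matrix" (3x3 intrinsics, pixels), "cam_to_world" (4x4, takes a point from camera to world coordinates); the wrist camera has in their place "hand_eye" (4x4, takes a point from camera to tool coordinates, whose origin is the TCP and whose axes are the tool frame's). Camera axes: x right, y up, looking along -z (the intrinsics and any distortion apply to the point x, -y, -z); pixel columns grow to the right and rows downward; lengths in m; the calibration is good to about 2 mm. A picture is of the moment at which its call begins: read the wrist's pose just before it. calibration takes no time and is no camera call.
- workorder.job_done(): hands the job in, once; it reports no verdict.
The state is a dict: "t": time; "q": joint angles; "qd": joint speeds; "joint_efforts": joint torques, N m; "eef_pos": TCP position; "ee_rot": TCP orientation; "force": force on the tool from outside, world axes, zero at the start; "moment": the same for the moment, N m; "width": finger opening in m.
Only numpy, scipy, OpenCV 4.12 (cv2) and the standard library are available. Lean on these libraries where they do the work, as an engineer would, in place of code of your own. Each camera call takes 0.05 s, during which the arm holds its last target. There are 200 camera calls.

## Working session

There is one attempt and no reset: what is moved stays moved. The work goes in short steps, Python scripts to look and compute and a shell command to move; the robot and the scene stay as the last step left them, time stands still between calls to the robot, and variables do not carry over. Pictures are saved under pics/ and viewed, about 8 in all and at most 12, crops included, and the job is handed in when it is done.

```bash
ls; mkdir -p pics
python3 - <<'E'
from station import status, eyes
import cv2
print(status.get_state())
for n in("top","scene"):
    f=eyes.grab_frame(n); cv2.imwrite(f"pics/{n}0.png",f); c=eyes.calibration(n); print(n,c)
print(eyes.calibration("wrist"))
E
```

```text
pics
{'t': 0.0, 'q': array([-1.06088152e+00,  3.59396954e-01,  1.10517747e-02, -3.37228633e-04,
       -1.22410289e+00, -2.88091671e-01]), 'qd': array([ 0.00113915,  0.00040143,  0.00085786, -0.00031109,  0.00021117,
        0.0002098 ]), 'joint_efforts': array([ 1.82652529e-03, -5.82714450e+01,  2.93057764e+01,  6.99691281e+00,
        6.99841767e-03, -1.70477283e-04]), 'eef_pos': array([ 0.14835933, -0.65798842,  0.22561542]), 'ee_rot': array([-3.14142726e+00, -1.67375153e-03,  1.79250447e+00]), 'force': array([0.7049739 , 0.42579036, 0.20847828]), 'moment': array([ 0.01498162, -0.03660132, -0.0277026 ]), 'width': 0.0877083608065614}
top {'camera_matrix': array([[496.86029991,   0.        , 321.63266142],
       [  0.        , 496.86029991, 204.75147582],
       [  0.        ,   0.        ,   1.        ]]), 'cam_to_world': array([[ 6.35240499e-02,  9.76055407e-01, -2.08039748e-01,
         3.20757044e-01],
       [-9.97980280e-01,  6.21780841e-02, -1.30095039e-02,
         2.43244561e-02],
       [ 2.37516369e-04,  2.08445983e-01,  9.78033852e-01,
         1.48689865e+00],
       [
[... 346 characters left out ...]
94709973,  0.19432696, -0.25541952, -0.2297954 ],
       [-0.02412484,  0.83670498,  0.54712226,  0.67114123],
       [ 0.        ,  0.        ,  0.        ,  1.        ]])}
{'camera_matrix': array([[341.88383231,   0.        , 318.58848573],
       [  0.        , 341.88383231, 195.88215906],
       [  0.        ,   0.        ,   1.        ]]), 'hand_eye': array([[ 9.99999477e-01,  1.00913570e-04,  1.01772804e-03,
         9.66695052e-04],
       [ 4.07245534e-04, -9.52113706e-01, -3.05743889e-01,
        -8.50446028e-02],
       [ 9.38139104e-04,  3.05744144e-01, -9.52113249e-01,
        -1.58680800e-01],
       [ 0.00000000e+00,  0.00000000e+00,  0.00000000e+00,
         1.00000000e+00]])}
```

View pics/top0.png

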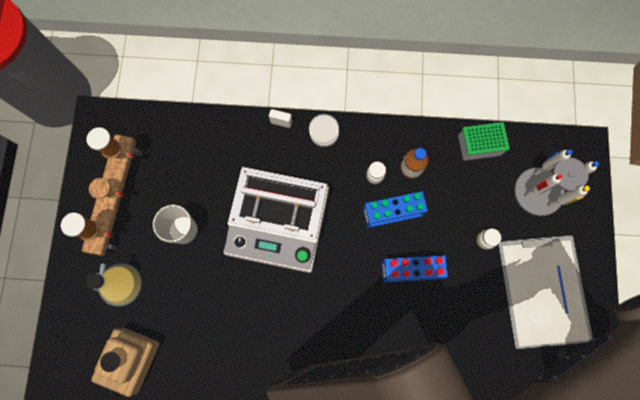

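View pics/scene0.png

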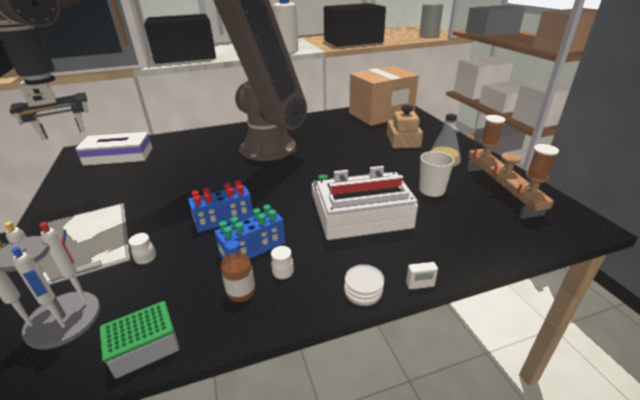

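```bash
cat > h.py <<'E'
import numpy as np, cv2
from station import status, eyes
from scipy.spatial.transform import Rotation as R
def pose():
    s=status.get_state(); T=np.eye(4); T[:3,:3]=R.from_euler('xyz',s['ee_rot']).as_matrix(); T[:3,3]=s['eef_pos']; return T
def cam(n,T=None):
    c=eyes.calibration(n); K=c['camera_matrix']
    return K,(T@c['hand_eye'] if n=='wrist' else c['cam_to_world'])
def ray(px,z,n,T=None):
    K,M=cam(n,T); px=np.atleast_2d(np.array(px,float))
    d=np.c_[(px[:,0]-K[0,2])/K[0,0],-(px[:,1]-K[1,2])/K[1,1],-np.ones(len(px))]@M[:3,:3].T
    return M[:3,3]+d*((z-M[2,3])/d[:,2])[:,None]
def proj(P,n,T=None):
    K,M=cam(n,T); p=(np.atleast_2d(P)-M[:3,3])@M[:3,:3]
    return np.c_[K[0,2]-K[0,0]*p[:,0]/p[:,2],K[1,2]+K[1,1]*p[:,1]/p[:,2]]
def blobs(img,lo,hi,amin=8,box=None):
    m=cv2.inRange(cv2.cvtColor(img,cv2.COLOR_BGR2HSV),np.array(lo),np.array(hi))
    if box: k=np.zeros_like(m); x0,y0,x1,y1=box; k[y0:y1,x0:x1]=1; m=m*k
    n,l,s,c=cv2.connectedComponentsWithStats(m)
    return [(c[i],s[i,4],s[i,:4]) for i in range(1,n) if s[i,4]>=amin],m
E
python3 - <<'E'
from h import *
np.set_printoptions(precision=4,suppress=True)
f=cv2.imread('pics/top0.png')
b,_=blobs(f,(45,90,60),(85,255,255),6,(340,180,450,240))
px=np.array([x[0] for x in b]);P=ray(px,.11,'top');print('caps',[(x[0].round(1),x[1]) for x in b]);print(P[:,:2])
print('mean',P.mean(0)); u=np.linalg.svd(P[:,:2]-P[:,:2].mean(0))[2][0];print('ang',np.degrees(np.arctan2(u[1],u[0])))
b,m=blobs(f,(45,90,60),(85,255,255),6,(220,160,330,275));print('btn',[(x[0].round(1),x[1]) for x in b])
for x in b: print(ray(x[0],.09,'top'))
h,m=blobs(f,(0,0,120),(180,70,255),200,(215,160,335,275))
for x in h: print('white',x)
c=max(cv2.findContours(m,0,2)[0],key=cv2.contourArea);r=cv2.minAreaRect(c);print(r);bp=cv2.boxPoints(r);print(bp,ray(bp,.11,'top'))
g=cv2.imread('pics/scene0.png');b2,_=blobs(g,(45,90,60),(85,255,255),3,(310,165,340,190));print('scene btn',[(x[0],x[1]) for x in b2])
a=cv2.resize(f[155:280,210:340],None,fx=4.5,fy=4.5,interpolation=cv2.INTER_CUBIC);cv2.imwrite('pics/c1.png',a)
E
```

```text
caps [(array([416.9, 195.6]), np.int32(33)), (array([406.4, 198.1]), np.int32(32)), (array([384.7, 202.3]), np.int32(32)), (array([374.2, 204.6]), np.int32(32)), (array([419.6, 205.9]), np.int32(30)), (array([409.1, 208.3]), np.int32(27)), (array([387.4, 212.7]), np.int32(30)), (array([376.5, 214.9]), np.int32(33))]
[[ 0.6573 -0.2261]
 [ 0.6484 -0.1966]
 [ 0.6321 -0.1354]
 [ 0.6236 -0.106 ]
 [ 0.6279 -0.2344]
 [ 0.6191 -0.2051]
 [ 0.6025 -0.1442]
 [ 0.5942 -0.1138]]
mean [ 0.6256 -0.1702  0.11  ]
ang -74.5081409278606
btn [(array([267.5, 245.6]), np.int32(131)), (array([301.8, 255.3]), np.int32(110))]
[[0.4903 0.1879 0.09  ]]
[[0.4693 0.0893 0.09  ]]
white (array([274.5868, 223.1727]), np.int32(5210), array([224, 167, 105, 106], dtype=int32))
((274.7899475097656, 218.99118041992188), (92.0642318725586, 90.38671112060547), 11.496563911437988)
[[220.674  254.1032]
 [238.6888 165.5299]
 [328.9059 183.8792]
 [310.8911 272.4524]] [[0.4561 0.3133 0.11  ]
 [0.7138 0.2885 0.11  ]
 [0.6759 0.0258 0.11  ]
 [0.4215 0.06   0.11  ]]
scene btn [(array([322.3696, 176.1957]), np.int32(46))]
```

View pics/c1.png

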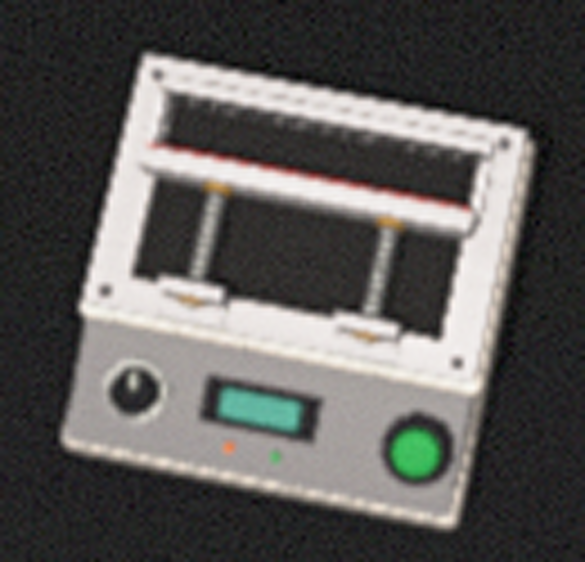

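Run:
```python
from h import *
np.set_printoptions(precision=4,suppress=True)
q=lambda L:np.array(L)/4.5+[210-.4,155-.4]
s=ray(q([[157,75],[503,144],[105,291],[457,363]]),.11,'top');print(s)
c=ray(q([[145,55],[530,133],[80,315],[470,388]]),.11,'top');print(c)
for n,p in(('s',s),('c',c)):
    for a,b in((0,2),(1,3),(1,0),(3,2)): d=(p[a]-p[b]);print(n,np.linalg.norm(d),np.degrees(np.arctan2(d[1],d[0])))
    print(p.mean(0))
f=cv2.imread('pics/top0.png')
hsv=cv2.cvtColor(f,cv2.COLOR_BGR2HSV);m=(((hsv[...,0]<8)|(hsv[...,0]>172))&(hsv[...,1]>70)&(hsv[...,2]>60));k=np.zeros_like(m);k[180:210,235:322]=1;m&=k
y,x=np.nonzero(m);print(len(x),x.min(),x.max());l=np.polyfit(x,y,1);e=[[x.min()-.5,np.polyval(l,x.min()-.5)],[x.max()+.5,np.polyval(l,x.max()+.5)]]
r=ray(e,.147,'top');print('red',r,r.mean(0),np.linalg.norm(r[0]-r[1]),np.degrees(np.arctan2(*(r[0]-r[1])[[1,0]])))
# button, two-view
K,M=cam('top');K2,M2=cam('scene')
A=[];B=[]
for px,n,MM in(([301.8,255.3],'top',M),([322.4,176.2],'scene',M2)):
    d=ray(px,0,n)[0]-MM[:3,3];d/=np.linalg.norm(d);P=np.eye(3)-np.outer(d,d);A.append(P);B.append(P@MM[:3,3])
print('btn',np.linalg.solve(sum(A),sum(B)))
```

```text
[[0.6978 0.2702 0.11  ]
 [0.6665 0.0467 0.11  ]
 [0.5561 0.2892 0.11  ]
 [0.5247 0.0663 0.11  ]]
[[0.7105 0.2791 0.11  ]
 [0.6748 0.0301 0.11  ]
 [0.5399 0.3033 0.11  ]
 [0.5096 0.0572 0.11  ]]
s 0.14297729905915002 -7.651101843735366
s 0.1431435301295042 -7.872771596370947
s 0.22564711912891494 -97.96702144551885
s 0.22509429915452722 -98.00983803922543
[0.6112 0.1681 0.11  ]
c 0.1722911867782634 -8.054951781508962
c 0.16738588649539804 -9.337868525683433
c 0.25161604413864014 -98.16485143933052
c 0.24790814229593947 -97.02304379782179
[0.6087 0.1674 0.11  ]
120 244 313
red [[0.6445 0.2622 0.147 ]
 [0.6168 0.0654 0.147 ]] [0.6306 0.1638 0.147 ] 0.19877183808888366 82.00239872653984
btn [0.4685 0.0882 0.0939]
```

```bash
python3 -m jog '[[40,40,5,0,0,0.135],[40,40,5,0,0,0.135],[40,40,5,0,0,0.135],[40,40,5,0,0,0.135],[40,40,5,0,0,0.135],[40,40,5,0,0,0.135],[40,40,5,0,0,0.135],[40,40,5,0,0,0.135],[40,40,5,0,0,0.135],[40,40,5,0,0,0.135],[40,40,5,0,0,0.135],[40,40,5,0,0,0.135]]' 1
cat > w.py <<'E'
import sys
from h import *
np.set_printoptions(precision=4,suppress=True)
T=pose();f=eyes.grab_frame('wrist');cv2.imwrite(sys.argv[1],f)
print(T[:3,3],R.from_matrix(T[:3,:3]).as_euler('xyz'))
b,_=blobs(f,(45,110,60),(85,255,255),60);px=np.array([x[0] for x in b])
for x in b: print(x[0].round(1),x[1],ray(x[0],float(sys.argv[2]),'wrist',T)[0])
P=ray(px,float(sys.argv[2]),'wrist',T)[:,:2];u=np.linalg.svd(P-P.mean(0))[2][0]
print(P.mean(0),np.degrees(np.arctan2(u[1],u[0])))
E
python3 w.py pics/w1.png .11; python3 -c "
from h import *
print('bottle',ray([[417,155]],.15,'top'),'potb',ray([[377,169]],.066,'top'))"
```

```text
t: 1.3
eef_pos: [0.5677, -0.229, 0.2738]
ee_rot: [-3.141, -0.011, -2.817]
force: [0.7, -0.4, 0.5]
width: 0.0877
[ 0.5677 -0.229   0.2738] [-3.1413 -0.0107 -2.8167]
[229.1 140.5] 248 [ 0.6548 -0.2353  0.11  ]
[260.6 141.2] 187 [ 0.6267 -0.244   0.11  ]
[234.2 169.5] 115 [ 0.6434 -0.2097  0.11  ]
[263.  169.9] 97 [ 0.617  -0.2181  0.11  ]
[231.5 232.2] 331 [ 0.6298 -0.145   0.11  ]
[259.6 234.4] 343 [ 0.6018 -0.1517  0.11  ]
[236.8 257.2] 153 [ 0.6175 -0.1191  0.11  ]
[259.7 260.8] 358 [ 0.5936 -0.1224  0.11  ]
[ 0.6231 -0.1807] 105.64865228808496
bottle [[ 0.76489245 -0.21636739  0.15      ]] potb [[ 0.74178539 -0.113966    0.066     ]]
```

View pics/w1.png

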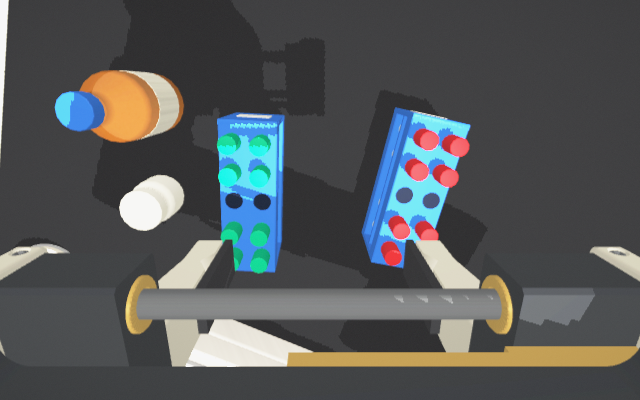

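```bash
python3 -c "
from h import *
T=pose();P=ray([[234,201],[262,201.3]],.085,'wrist',T);print(P,P.mean(0)); K,M=cam('wrist',T);print(M[:3,3]);d=P[0]-P[1];print(np.degrees(np.arctan2(d[1],d[0])))"
```

```text
[[ 0.64332527 -0.16370983  0.085     ]
 [ 0.61496708 -0.17315532  0.085     ]] [ 0.62914618 -0.16843258  0.085     ]
[ 0.59979941 -0.30278591  0.43250529]
18.42177321537272
```

```bash
python3 -m jog '[[30,30,0,0.004,-0.010,-0.05],[30,30,0,0,0,0],[0,0,0,0,0,0],[0,0,0,0,0,0]]'
```

```text
t: 1.75
eef_pos: [0.6354, -0.1593, 0.2714]
ee_rot: [3.14, -0.001, -2.851]
force: [-0.2, -0.0, -0.5]
width: 0.0875
```

```bash
python3 -m jog '[[-8,-10,-20,0,0,-0.018],[0,0,-30,0,0,0],[0,0,-30,0,0,0],[0,0,-30,0,0,0],[0,0,-20,0,0,0],[0,0,0,0,0,0]]'; python3 w.py pics/w2.png .11
```

```text
t: 2.35
eef_pos: [0.6229, -0.1737, 0.1378]
ee_rot: [3.14, -0.0, -2.874]
force: [0.1, 0.3, 0.5]
width: 0.0877
[ 0.6229 -0.1737  0.1378] [ 3.1402 -0.0003 -2.874 ]
[283.8 122.5] 982 [ 0.6562 -0.2309  0.11  ]
[330.8 110.3] 78 [ 0.6337 -0.2436  0.11  ]
[338.7 136.7] 89 [ 0.6257 -0.2313  0.11  ]
[286.  175.6] 973 [ 0.6482 -0.2026  0.11  ]
[334.6 163.7] 229 [ 0.6237 -0.2164  0.11  ]
[291.3 261.2] 451 [ 0.6323 -0.1511  0.11  ]
[334.9 261. ] 447 [ 0.6067 -0.1582  0.11  ]
[290.2 324.8] 330 [ 0.6219 -0.1058  0.11  ]
[336.2 324.7] 324 [ 0.5929 -0.1138  0.11  ]
[ 0.6268 -0.1838] 104.08174726832907
```

View pics/w2.png

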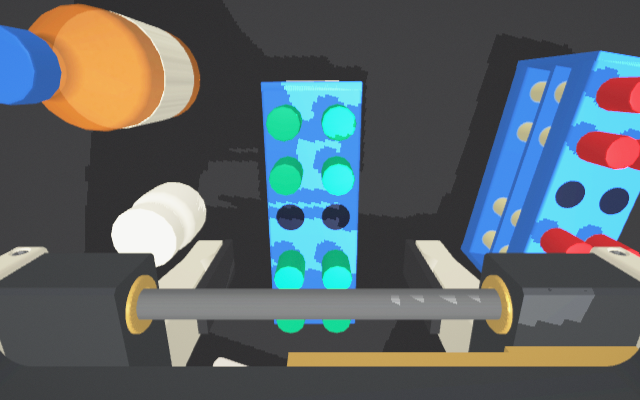

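```bash
python3 -c "
from h import *
T=pose();P=ray([[290,216],[336,216]],.085,'wrist',T).mean(0);print(P,(np.linalg.inv(T)@[*P,1]).round(4))"
```

```text
[ 0.62581623 -0.17322708  0.085     ] [-0.0021  0.      0.0545  1.    ]
```

```bash
python3 -m jog '[[2,0,-25,0,0,0],[0,0,-25,0,0,0],[0,0,-20,0,0,0],[0,0,-8,0,0,0],[0,0,0,0,0,0]]'
```

```text
t: 2.9
eef_pos: [0.6299, -0.177, 0.0687]
ee_rot: [-3.137, 0.013, -2.875]
force: [0.6, 0.1, 0.8]
width: 0.0876
```

```bash
python3 -m jog '[[-4,3,-10,-0.003,0.012,0],[0,0,-2,0,0,0],[0,0,0,0,0,0]]'; python3 -m jog '[[0,0,0,0,0,0],[0,0,0,0,0,0],[0,0,0,0,0,0],[0,0,0,0,0,0],[0,0,0,0,0,0],[0,0,0,0,0,0]]' 0 40
```

```text
t: 3.2
eef_pos: [0.6277, -0.1742, 0.0597]
ee_rot: [-3.135, 0.004, -2.875]
force: [0.1, -0.2, 0.6]
width: 0.0879
t: 3.8
eef_pos: [0.628, -0.1742, 0.0614]
ee_rot: [-3.134, 0.006, -2.874]
force: [-0.6, -0.3, -0.6]
width: 0.0598
```

```bash
python3 -m jog '[[0,0,10,0,0,0],[0,0,30,0,0,0],[0,0,40,0,0,0],[0,0,40,0,0,0],[0,0,40,0,0,0],[0,0,40,0,0,0],[0,0,20,0,0,0],[0,0,0,0,0,0]]'; python3 -c "
from h import *
cv2.imwrite('pics/s1.png',cv2.resize(eyes.grab_frame('scene')[80:330,120:440],None,fx=2,fy=2))"
```

```text
t: 4.6
eef_pos: [0.6212, -0.173, 0.2873]
ee_rot: [-3.14, -0.004, -2.876]
force: [0.3, 0.7, -4.0]
width: 0.0598
```

View pics/s1.png

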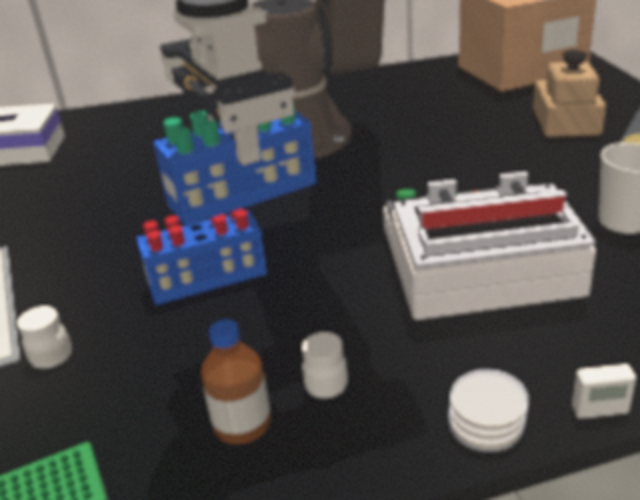

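```bash
python3 -m jog '[[7,20,0,0,0,-0.04],[7,40,0,0,0,-0.05],[7,40,0,0,0,-0.05],[7,40,0,0,0,-0.05],[7,40,0,0,0,-0.05],[7,40,0,0,0,-0.05],[7,40,0,0,0,-0.05],[7,40,0,0,0,-0.05],[0,20,0,0,0,0],[0,0,0,0,0,0],[0,0,0,0,0,0]]'
```

```text
t: 5.75
eef_pos: [0.6652, 0.1596, 0.2553]
ee_rot: [-3.135, -0.045, 2.995]
force: [-0.3, -0.6, -4.6]
width: 0.0597
```

```bash
python3 -m jog '[[11,0,0,-0.007,-0.048,0.008],[0,0,0,0,0,0],[0,0,0,0,0,0]]'; python3 w.py pics/w3.png .148; python3 -c "
from h import *
cv2.imwrite('pics/t3.png',cv2.resize(eyes.grab_frame('top')[130:280,190:350],None,fx=4,fy=4))"
```

```text
t: 6.05
eef_pos: [0.6742, 0.1571, 0.2507]
ee_rot: [-3.131, -0.003, 3.001]
force: [-0.7, -0.1, -3.7]
width: 0.0596
[0.6742 0.1571 0.2507] [-3.131  -0.0032  3.0015]
[537.   69.9] 1014 [0.5024 0.085  0.148 ]
[272.6 149.5] 2753 [0.7019 0.115  0.148 ]
[360.6 149.5] 2701 [0.6347 0.1244 0.148 ]
[502.8 180. ] 721 [0.5255 0.1646 0.148 ]
[277.3 230.5] 2751 [0.7101 0.1818 0.148 ]
[357.2 230.5] 2735 [0.6446 0.1913 0.148 ]
[286.5 341.3] 778 [0.7211 0.2921 0.148 ]
[350.7 341.5] 765 [0.6624 0.3008 0.148 ]
[0.6378 0.1819] 42.51190500876483
```

View pics/w3.png

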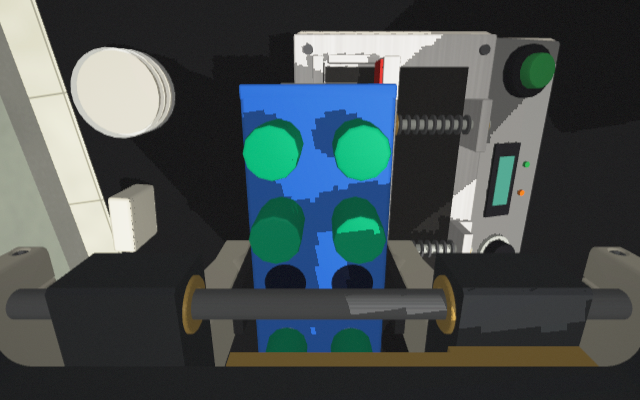

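Run:
```python
from h import *
np.set_printoptions(precision=4,suppress=True)
T=np.eye(4);T[:3,:3]=R.from_euler('xyz',[-3.131,-0.0032,3.0015]).as_matrix();T[:3,3]=[.6742,.1571,.2507]
a=np.radians(-7.95);e=np.array([np.cos(a),np.sin(a)]);n=np.array([-e[1],e[0]]);bay=np.array([.6395,.1633])
S=lambda P:np.c_[(P[:,:2]-bay)@e+.045,(P[:,:2]-bay)@n]
for px,z in(([[307,49],[484,49]],.11),([[379,62],[377,82]],.148),([[537,70]],.094),([[241,86],[395,86],[270,350],[380,350]],.275)):
    P=ray(px,z,'wrist',T);print(z,P[:,:2],S(P)*1000)
```

```text
0.11 [[0.6653 0.0438]
 [0.5229 0.0639]] [[  87.102  -114.7673]
 [ -56.7677 -114.5765]]
0.148 [[0.6151 0.0637]
 [0.6177 0.077 ]] [[  34.5766 -102.0551]
 [  35.3474  -88.4542]]
0.094 [[0.4696 0.0868]] [[-112.6577  -99.2935]]
0.275 [[0.6898 0.071 ]
 [0.6324 0.0792]
 [0.701  0.1915]
 [0.6486 0.1991]] [[107.6104 -84.4117]
 [ 49.6019 -84.3128]
 [101.9877  36.477 ]
 [ 49.0411  36.7557]]
```

```bash
python3 -m jog '[[0,0,-15,0,0,0],[0,0,-20,0,0,0],[0,0,-12,0,0,0],[0,0,0,0,0,0],[0,0,0,0,0,0]]'
```

```text
t: 6.65
eef_pos: [0.6741, 0.1555, 0.2005]
ee_rot: [-3.132, -0.004, 2.999]
force: [0.5, 1.1, -4.2]
width: 0.0598
```

```bash
python3 -m jog '[[0,0,-3,0,0,0],[-5,1,0,0,0,0],[-5,1,0,0,0,0],[-5,1,0,0,0,0],[-5,0,0,0,0,0],[0,0,0,0,0,0]]'
```

```text
t: 7.25
eef_pos: [0.6565, 0.1595, 0.2007]
ee_rot: [-3.136, 0.005, 2.998]
force: [4.9, -1.8, -8.1]
width: 0.0599
```

```bash
python3 -m jog '[[-2,0,-5,0,0,0],[-5,1,-1,0,0,0],[-5,1,-1,0,0,0],[-5,1,-1,0,0,0],[-5,0,0,0,0,0],[0,0,0,0,0,0]]'
```

```text
t: 7.85
eef_pos: [0.6443, 0.1619, 0.1999]
ee_rot: [3.142, 0.03, 2.997]
force: [7.3, -2.2, -7.9]
width: 0.0601
```

```bash
python3 -m jog '[[0,0,-5,0.004,0.03,0],[-4,1,-3,0,0.008,0],[-5,1,-3,0,0.008,0],[-4,0,0,0,0.005,0],[0,0,0,0,0,0]]'
```

```text
t: 8.35
eef_pos: [0.6435, 0.1632, 0.1982]
ee_rot: [3.138, 0.003, 2.997]
force: [8.1, -1.7, -9.3]
width: 0.0593
```

```bash
python3 -m jog '[[-8,1,-4,0,0.005,0],[-8,1,-4,0,0.005,0],[-8,1,-4,0,0.005,0]]'
```

```text
t: 8.65
eef_pos: [0.6308, 0.166, 0.1948]
ee_rot: [3.134, 0.012, 2.997]
force: [10.5, -4.2, 0.8]
width: 0.0596
```

```bash
python3 -m jog '[[-4,0,-8,0,0.006,0],[-4,0,-8,0,0.006,0],[-4,0,-8,0,0.006,0]]'
```

```text
t: 8.95
eef_pos: [0.6311, 0.1674, 0.1818]
ee_rot: [3.126, 0.022, 2.998]
force: [10.2, -2.9, 1.8]
width: 0.0598
```

```bash
python3 -m jog '[[-4,-1,-7,-0.02,0.022,0],[-3,-1,-6,0,0.008,0],[-3,0,-5,0,0.006,0]]'
```

```text
t: 9.25
eef_pos: [0.6339, 0.1678, 0.1742]
ee_rot: [3.139, 0.016, 2.998]
force: [10.1, -4.0, 0.7]
width: 0.0597
```

```bash
python3 -m jog '[[-3,0,-6,0,0.015,0],[-2,0,-5,0,0.008,0],[-2,0,-4,0,0.006,0]]'
```

```text
t: 9.55
eef_pos: [0.6357, 0.1689, 0.1712]
ee_rot: [3.136, 0.007, 2.999]
force: [-2.0, -2.8, 10.7]
width: 0.0597
```

```bash
python3 -m jog '[[0,0,0,0,0,0],[0,0,0,0,0,0],[0,0,0,0,0,0],[0,0,0,0,0,0]]' 1; python3 w.py pics/w4.png .22;python3 -c "
from h import *
a=cv2.resize(eyes.grab_frame('scene')[110:260,270:450],None,fx=3.3,fy=3.3);b=cv2.resize(eyes.grab_frame('wrist'),None,fx=.5,fy=.5)
cv2.imwrite('pics/s4.png',a)"
```

```text
t: 9.95
eef_pos: [0.637, 0.1693, 0.1754]
ee_rot: [3.133, 0.012, 3.001]
force: [0.3, 0.1, -0.0]
width: 0.0849
[0.637  0.1693 0.1754] [3.1333 0.0118 3.0006]
[557.6  48.9] 1931 [0.5496 0.0864 0.22  ]
[265.5 147. ] 2668 [0.6433 0.1035 0.22  ]
[351.  147.3] 2563 [0.615  0.1076 0.22  ]
[508.6 194.1] 1180 [0.5629 0.1314 0.22  ]
[270.2 225.9] 2630 [0.647  0.1319 0.22  ]
[348. 226.] 2571 [0.6193 0.1357 0.22  ]
[276.4 343.6] 1425 [0.6541 0.1835 0.22  ]
[342.5 338.1] 1037 [0.6271 0.1843 0.22  ]
[0.6148 0.133 ] 40.212078609306886
```

View pics/s4.png

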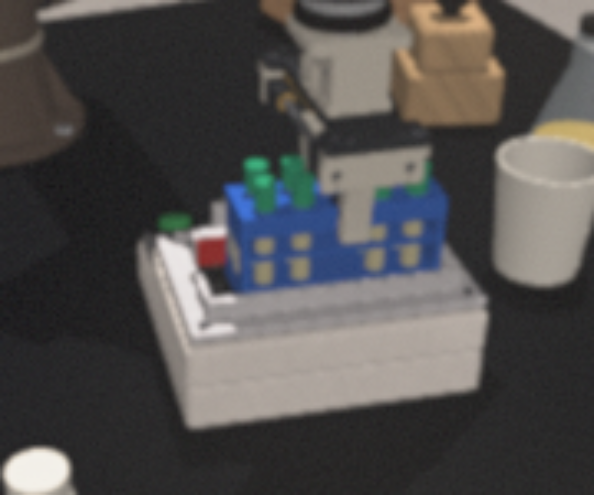

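```bash
python3 -m jog '[[0,0,10,0,0,0],[0,0,20,0,0,0],[0,0,30,0,0,0],[0,0,30,0,0,0],[-10,-10,30,0,0,0],[-20,-20,10,0,0,0],[-20,-20,0,0,0,0],[-20,-20,0,0,0,0],[-20,-20,0,0,0,0],[-20,-15,0,0,0,0],[-20,0,0,0,0,0],[0,0,0,0,0,0]]'; python3 w.py pics/w5.png .22
```

```text
t: 11.3
eef_pos: [0.5008, 0.0598, 0.3159]
ee_rot: [3.135, 0.013, 3.002]
force: [1.4, 0.7, -0.2]
width: 0.0875
[0.5008 0.0598 0.3159] [3.1345 0.0133 3.0019]
[350.7 180.2] 545 [0.4739 0.0499 0.22  ]
[341.5 254.7] 470 [0.4885 0.1125 0.22  ]
[165.  260.9] 507 [0.636  0.0986 0.22  ]
[208.8 351.7] 625 [0.6219 0.1955 0.22  ]
[0.5551 0.1141] 29.92576601632738
```

View pics/w5.png

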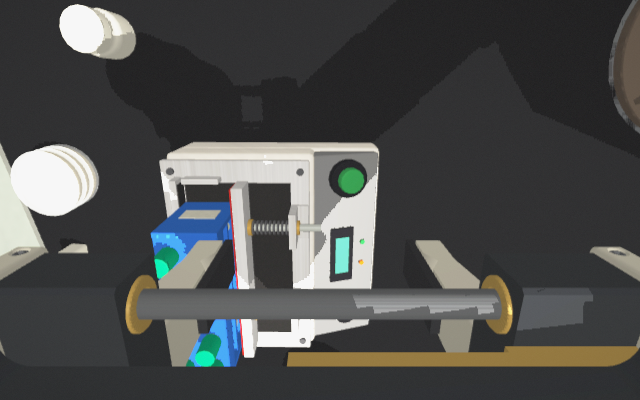

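Run:
```python
from h import *
np.set_printoptions(precision=4,suppress=True)
T=np.eye(4);T[:3,:3]=R.from_euler('xyz',[3.1345,.0133,3.0019]).as_matrix();T[:3,3]=[.5008,.0598,.3159]
a=np.radians(-7.95);e=np.array([np.cos(a),np.sin(a)]);n=np.array([-e[1],e[0]]);bay=np.array([.6395,.1633])
S=lambda P:np.c_[(P[:,:2]-bay)@e+.045,(P[:,:2]-bay)@n]
for px,z in(([[231,187],[243,355]],.148),([[350.7,180.2]],.094),([[170,171],[299,172]],.11),([[165,261],[208.8,351.7]],.22)):
    P=ray(px,z,'wrist',T);print(z,P[:,:2],S(P)*1000)
f=eyes.grab_frame('top');cv2.imwrite('pics/t5.png',f)
b,_=blobs(f,(45,90,60),(85,255,255),6,(220,150,340,275));px=np.array([x[0] for x in b]);P=ray(px,.22,'top')
for x,s in zip(b,S(P)*1000):print(x[0].round(1),x[1],s)
cv2.imwrite('pics/t5c.png',cv2.resize(f[145:280,210:345],None,fx=4.4,fy=4.4,interpolation=cv2.INTER_CUBIC))
```

```text
0.148 [[0.5897 0.0613]
 [0.6212 0.2675]] [[   9.7847 -107.921 ]
 [  12.4884  100.6214]]
0.094 [[0.4682 0.0861]] [[-113.974  -100.1784]]
0.11 [[0.6646 0.044 ]
 [0.524  0.0645]] [[  86.3484 -114.707 ]
 [ -55.7419 -113.836 ]]
0.22 [[0.6359 0.0986]
 [0.6219 0.1955]] [[ 50.4331 -64.5913]
 [ 23.1034  29.4258]]
[252.2 174. ] 39 [57.5158 68.7182]
[263.7 176.1] 37 [58.1693 37.5686]
[249.7 184.9] 37 [27.4656 68.2545]
[261.1 187. ] 36 [27.9168 37.6524]
[273.5 248.5] 23 [-123.739   -30.0396]
```

View pics/t5c.png

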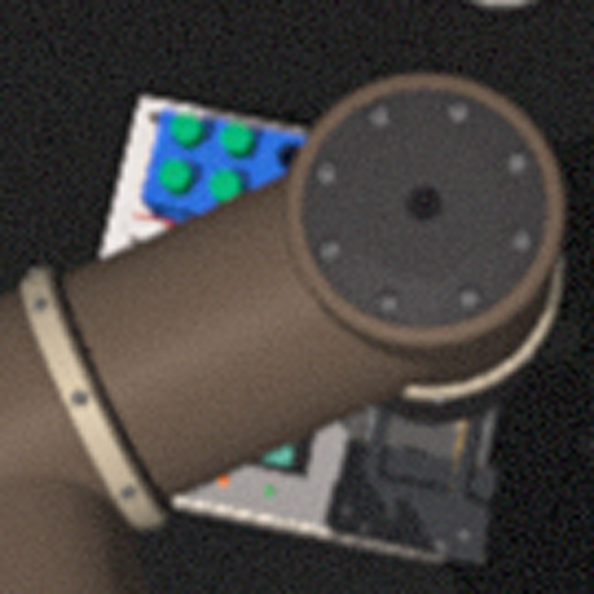

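```bash
python3 -m jog '[[-16,13,-20,-0.002,-0.013,0],[-16,13,-40,0,0,0],[0,0,-40,0,0,0],[0,0,-40,0,0,0],[0,0,-20,0,0,0],[0,0,-15,0,0,0],[0,0,0,0,0,0]]' 0 20
```

```text
t: 12.1
eef_pos: [0.4741, 0.0899, 0.1362]
ee_rot: [3.135, 0.03, 3.004]
force: [0.7, -1.5, 0.3]
width: 0.0373
```

```bash
python3 -m jog '[[-6,-4,-5,0.004,0.03,0],[0,0,-5,0,0,0],[0,0,-5,0,0,0],[0,0,-5,0,0,0],[0,0,0,0,0,0],[0,0,0,0,0,0]]'
```

```text
t: 12.7
eef_pos: [0.4719, 0.0877, 0.1174]
ee_rot: [3.134, 0.004, 3.006]
force: [0.3, -0.1, -0.7]
width: 0.0006
```

```bash
python3 -m jog '[[-3,-2,-6,0,0,0],[0,0,-6,0,0,0],[0,0,-5,0,0,0],[0,0,-4,0,0,0]]'
```

```text
t: 13.1
eef_pos: [0.4694, 0.086, 0.0962]
ee_rot: [3.133, 0.007, 3.006]
force: [0.8, -1.2, 3.0]
width: -0.0
```

```bash
python3 -m jog '[[0,0,-4,0,0,0],[0,0,-3,0,0,0],[0,0,-2,0,0,0]]'
```

```text
t: 13.4
eef_pos: [0.4708, 0.0859, 0.0927]
ee_rot: [3.134, 0.01, 3.01]
force: [-18.5, 0.9, 37.2]
width: 0.0006
```

```bash
python3 -m jog '[[0,0,8,0,0,0],[0,0,20,0,0,0],[0,-10,40,0,0,0],[0,-30,40,0,0,0],[0,-40,40,0,0,0],[0,-40,0,0,0,0],[0,-40,0,0,0,0],[0,-40,0,0,0,0],[0,-40,0,0,0,0],[0,0,0,0,0,0],[0,0,0,0,0,0]]'
python3 - <<'E'
from h import *
np.set_printoptions(precision=3,suppress=True)
a=np.radians(-7.95);e=np.array([np.cos(a),np.sin(a)]);n=np.array([-e[1],e[0]]);bay=np.array([.6395,.1633])
f=eyes.grab_frame('top')
b,_=blobs(f,(45,90,60),(85,255,255),6,(220,150,340,275));P=ray([x[0] for x in b],.22,'top')[:,:2]-bay
for x,s in zip(b,P):print(x[0].round(1),x[1],s@e*1000+45,s@n*1000)
g=eyes.grab_frame('scene')
cv2.imwrite('pics/f.png',np.hstack([cv2.resize(f[145:280,210:345],(400,400),interpolation=cv2.INTER_CUBIC),cv2.resize(g[100:260,290:450],(400,400),interpolation=cv2.INTER_CUBIC)]))
E
```

```text
t: 14.5
eef_pos: [0.468, -0.1584, 0.2409]
ee_rot: [3.135, 0.01, 3.012]
force: [-0.3, 0.4, 0.3]
width: 0.0004
[252.3 174.1] 37 57.372218805003826 68.2951580206116
[263.7 176.1] 37 58.16930891810748 37.56855930247253
[287.2 180.7] 41 58.363587605918156 -25.808441001207825
[298.6 183.1] 37 58.095669839014214 -56.57369698440103
[249.7 184.9] 37 27.46560451092214 68.25445117890217
[261.1 187.1] 37 27.728278343143607 37.46909141634138
[284.7 191.9] 37 27.48413624892387 -25.98501709656453
[296.1 194.2] 35 27.291198151294648 -56.70873330910471
[267.5 245.6] 132 -119.63167304088094 -13.310202702649791
```

View pics/f.png

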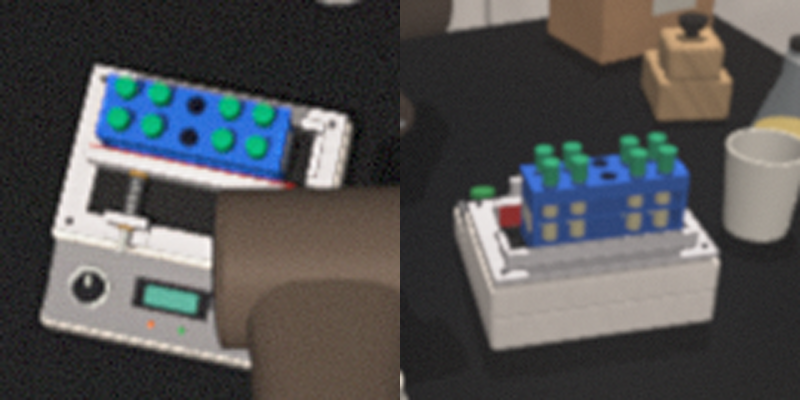

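```bash
python3 -c "
from station import workorder; print(workorder.job_done())"
```

```text
the job is handed in; nothing more can be done
None
```

I loaded the green-capped rack into the shaker, let go, pressed the start button and handed the job in after about 14.6 s of the 45 s. I got no verdict back.

- **Rack:** I gripped it across its width and lifted it. I came in over the fence, pushed the clamp bar back about 29 mm with the rack's side, lowered the rack to the platform and released it. The last top view put its centre about 2 mm short of the bay point in x, with 2–3 mm of measurement error, and +6 mm in y. It was less than about 0.01 rad off square, and its caps were at the expected height.
- **Clamp bar:** From the wrist view I put it about 20–23 mm pushed back, and its red face was against the rack.
- **Start button:** I pressed with the fingers shut until it bottomed out at about 37 N on the wrist, well above the roughly 4 N needed. It looks up in the last scene picture. I had no reading of the button's travel itself.
- **Robot and other objects:** The arm ended clear at z = 0.24 m, with the force reading near zero. I saw no sign of touching the red-capped rack, pots, bottle or beaker, but I did not measure them again at the end.
- **Disagreement:** My two estimates of the shaker's position differed by about 2 mm, which is within the calibration error.

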